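# Lock the hold-down key in the bottle tray

## Task

Fit the hold-down key to the sampler's bottle tray: take the key with the straight T-bar foot, lower its foot lengthwise through the oblong slot in the tray until it stands on the bottom, then twist it a quarter turn so that the bar lies square across the slot under its edges, and let go, leaving it upright. Leave the similar key with the round foot where it stands.

Things in the scene. Friction and masses are not known exactly. Their poses are not given: they have to be found in the camera images.
- tee_center (a point): Loose metal key standing on the bench, 90 mm tall, about 0.15 kg. Foot: straight bar 46 long x 18 wide x 12 high; stem 14 in diameter; head: flat paddle 36 long x 12 thick x 30 high, parallel to the foot, its middle 30 mm above this point; grip it across the 12 mm. This point: on the stem's axis, 45 mm above the underside. x: along foot and paddle, z: up.
- slot (a point): Centre of the slot's mouth in the flat top of the white bottle tray (200 x 240, 46 mm high, fixed). x: along the slot, z: up. Mouth 58 long (x), 30 wide, in a 6 mm plate; below it a cavity 68 x 68, its dark floor 28 mm under the tray's top: the foot fits only lengthwise, then turns freely either way. Two loose bottles, 80 tall, 50 wide, stand on the tray at x +66 and -66, y +85 mm.
- round_center (a point): The other key, not to be used: same stem, head and height, but its foot is a round disc 42 mm in diameter, 12 mm high. Stands loose on the bench near the first; either may be the nearer to the robot. This point: on its axis, 45 mm above its underside; axes as for the other key. A loose beaker (70 wide, 90 tall) stands further to the robot's right.
Mind the look-alikes: they are no part of the job. Of the things like the part that bears tee_center, leave any that is blue; of the rest the smaller one is meant.

How it is judged (in metres and radians):
On the way:
1. the T-bar foot is lengthwise in the slot, sunk into its mouth (z of tee_center in the frame of slot below 0.03 m and horizontal distance between tee_center and slot below 0.02 m and angle between the x axis of tee_center and the x axis of slot, either way round below 0.35 rad), for 0.1 s.
At the end, for the whole second after the job is handed in: The T-bar key stands at rest and released on the floor of the slot (its middle less than 25 mm above the tray's top; 17 mm when standing on the floor), within 18 mm of the slot's centre, upright within 10 degrees, its bar within 20 degrees of square across the slot, under the edges (z of tee_center in the frame of slot below 0.025 m and horizontal distance between tee_center and slot below 0.018 m and angle between the x axis of tee_center and the x axis of slot, either way round above 1.22 rad and angle between tee_center's own z axis and vertical below 0.17 rad and linear speed of tee below 0.02 m/s); the robot touches nothing.
It fails at once if the round-footed key is moved more than 30 mm (distance of round_center from where it was at the start of the episode above 0.03 m).
It also fails if it takes over 42 s, if anything falls off the work surface, if the arm or the gripper's body presses on something with over 40 N, if the wrist force passes 120 N, or if a joint passes its speed limit or range.

## Robot

A 6-joint arm with a two-finger parallel gripper is mounted at the origin on the work surface. World frame = base frame: x ahead of the robot, y to its left, z up, the work surface at z = 0. Lengths are in m, angles in degrees, forces in N, time in s.
With the tool pointing down it reaches from about 0.275 to 0.725 m from the base axis. Payload 5.6 kg.
Tool frame: the origin (TCP) lies midway between the tips of the shut fingers; the grasp point (between the pads) lies r.grasp_offset behind it (r.grasp_offset is the distance from the TCP to the grasp point, in m); z points along the fingers, y is the direction in which the jaws open and shut (so a half turn about z gives the same grasp; the last joint's range is limited). The gripper opens to 85 mm and grips with 20 to 120 N. Pads are 22 mm wide; open, the fingers measure 114 mm over their backs; the gripper's body (76 mm by 85 mm) begins 54 mm behind the grasp point. The pads swing forward as they close: fully open they stand 13 mm farther back than shut.
Start: joints at [-47.464, 14.616, 6.199, 0, -81.583, -16.306], TCP at [0.243, -0.493, 0.231] pointing down, gripper open.
Joint ranges: [-168.99, 168.99], [-69.2, 112.95], [-62.41, 85.93], [-164.36, 98.24], [-168.68, -3.75], [-174.98, 174.98]. Speed limits (degrees/s): [147.25, 147.25, 180, 180, 180, 180].

## Interface

Orientations are given as a 3x3 rotation matrix whose columns are the frame's x, y, z axes.
In Python, from rig import r, fingers, cams, workorder gives the robot as it stands. The module is installed in compiled form; this text tells all that it offers. Calls block until the motion is done:
- r.goto(position, orientation): joint-space move of the TCP to a pose.
- r.move_l(position, max_speed=0.15, ori=None, contact_N=None): straight line of the TCP; ori=None keeps the orientation; max_speed is the mean speed in m/s. With contact_N (N) it stops when the force on the tool has changed by that much, and returns True; else False.
- r.set_joints(angles): joint-space move.
- fingers.command_gripper(opening): finger opening in m; the grip force is fixed at half the most; returns when the fingers have stopped.
- r.sleep(seconds).
- r.inverse_kinematics(position, orientation): joint angles nearest the present ones, or None.
- r.get_state(): the state.
- cams.capture(name): name is "scene" or "top" or "wrist"; returns a dict with "img" (384x512x3 uint8, red, green, blue), "camera_matrix" (3x3 intrinsics, pixels), "k1" (the pictures are not rectified: a ray, as slopes to the right and down, at radius r is drawn at 1 + k1 r^2 times it, then the intrinsics apply), "pose" (4x4, takes a point from camera to world coordinates). Camera axes: x right, y down, z forward; pixel columns grow to the right and rows downward; lengths in m; the calibration is good to about 2 mm. A picture is of the moment at which its call begins. There is no depth.
A pose or a line that the arm cannot do raises r.IKError and nothing moves.
- workorder.finish_job(): hands the job in, once; it reports no verdict.
The state is a dict: "t": time; "joints": joint angles; "joint_velocities": joint speeds; "joint_torque": joint torques, N m; "tool_pos": TCP position; "orientation": TCP orientation; "wrist_force": force on the tool from outside, world axes, zero at the start; "torque": the same for the moment, N m; "width": finger opening in m.
Only numpy, scipy, OpenCV 4.12 (cv2) and the standard library are available. Lean on these libraries where they do the work, as an engineer would, in place of code of your own. Each camera call takes 0.05 s, during which the arm holds its last target.

## Working session

There is one attempt and no reset: what is moved stays moved. The work goes in short steps, each a Python script; the robot and the scene stay as the last script left them, time stands still between calls to the robot, and variables do not carry over. Pictures are saved under pics/ and viewed, and the job is handed in when it is done.

```bash
mkdir -p pics; ls
python3 - <<'E'
from rig import r,fingers,cams,workorder
import cv2,numpy as np
for n in ["scene","top","wrist"]:
    c=cams.capture(n); cv2.imwrite(f"pics/{n}0.png",c["img"][:,:,::-1]); np.savez(f"pics/{n}0.npz",**c)
    print(n,c["camera_matrix"].round(1).tolist(),c["k1"],np.round(c["pose"],3).tolist())
s=r.get_state();print(s["t"],s["tool_pos"],s["width"],r.grasp_offset)
E
```

```text
pics
scene [[408.5, 0.0, 262.8], [0.0, 408.5, 200.9], [0.0, 0.0, 1.0]] -0.06911840277463394 [[0.874, 0.361, -0.325, 0.878], [0.486, -0.651, 0.584, -0.561], [-0.001, -0.668, -0.744, 0.72], [0.0, 0.0, 0.0, 1.0]]
top [[467.7, 0.0, 260.8], [0.0, 467.7, 191.2], [0.0, 0.0, 1.0]] -0.14658543907882118 [[0.026, -0.993, 0.114, 0.488], [-1.0, -0.027, -0.009, -0.051], [0.012, -0.114, -0.993, 1.018], [0.0, 0.0, 0.0, 1.0]]
wrist [[290.5, 0.0, 255.7], [0.0, 290.5, 186.5], [0.0, 0.0, 1.0]] -0.026033569098481677 [[-0.442, 0.853, 0.277, 0.173], [0.897, 0.42, 0.139, -0.527], [0.002, 0.31, -0.951, 0.372], [0.0, 0.0, 0.0, 1.0]]
0.15 [ 0.2429524  -0.49303487  0.23061517] 0.08502902169050906 0.0187
```

View pics/scene0.png

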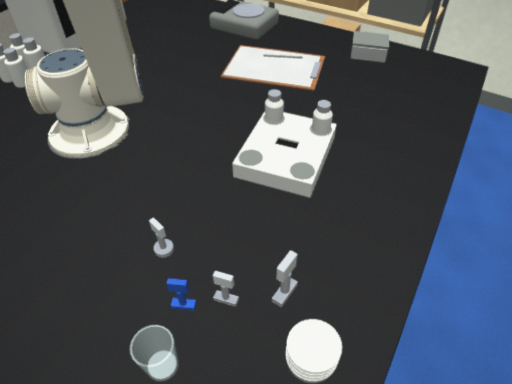

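View pics/top0.png

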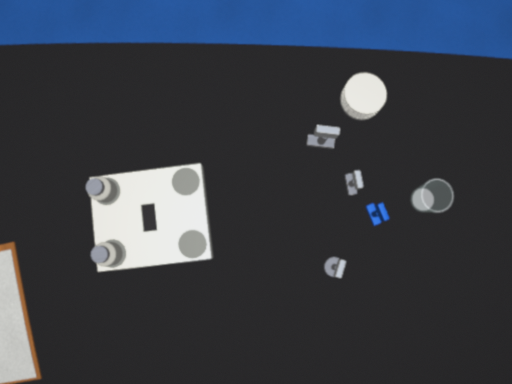

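View pics/wrist0.png

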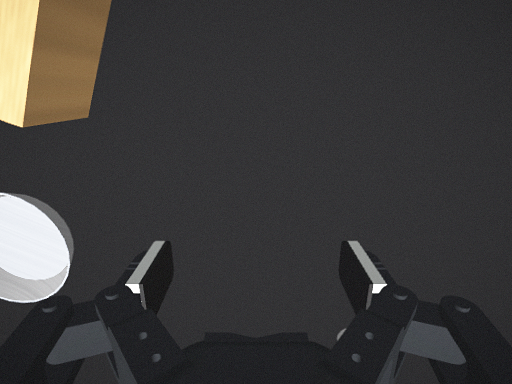

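Candidates: the round-foot key at scene (160,240) / top (335,267), the blue T at scene (180,293) / top (377,213), the small grey T at scene (226,287) / top (353,182), and the large grey T at scene (287,278) / top (323,136). The small grey T fits, because it isn't blue and is the smaller of the other two. I'll check this in an enlarged crop.

Run:
```python
import cv2,numpy as np
s=cv2.imread("pics/scene0.png");t=cv2.imread("pics/top0.png")
a=cv2.resize(s[210:320,140:310],None,fx=4.7,fy=4.7,interpolation=cv2.INTER_CUBIC)
cv2.imwrite("pics/cropS.png",a)
b=cv2.resize(t[115:285,305:395],(420,793),interpolation=cv2.INTER_CUBIC)[:,:]
b1=cv2.resize(t[160:235,330:400],(396,424),interpolation=cv2.INTER_CUBIC)
b2=cv2.resize(t[172:252,110:190],(400,424),interpolation=cv2.INTER_CUBIC)
cv2.imwrite("pics/cropT.png",np.hstack([b1,b2]))
```

```text
(no output)
```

View pics/cropS.png

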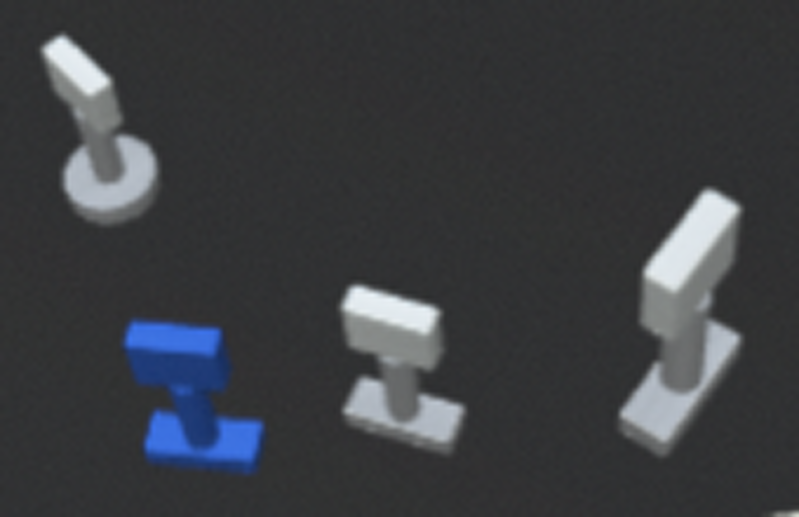

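View pics/cropT.png

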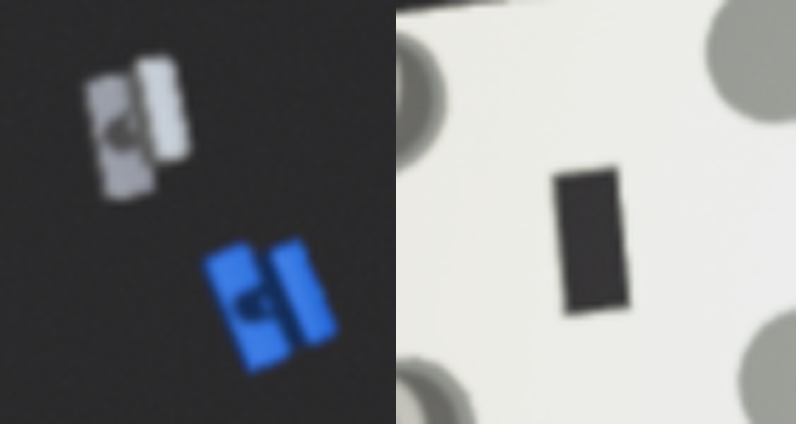

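The crop confirms it: the middle key at scene (226,287) is grey with a straight bar foot and is clearly smaller than the grey one at the right. Next I'll measure it and the slot from two views.

```bash
cat > h.py <<'E'
import cv2,numpy as np
def und(c,px):
    d=np.array([float(c["k1"]),0,0,0,0])
    return cv2.undistortPoints(np.array(px,float).reshape(-1,1,2),np.array(c["camera_matrix"],float),d).reshape(-1,2)
def rays(c,px):
    u=und(c,px);P=np.array(c["pose"]);d=np.c_[u,np.ones(len(u))]@P[:3,:3].T
    return P[:3,3],d/np.linalg.norm(d,axis=1)[:,None]
def onz(c,px,z):
    o,d=rays(c,px);return o+d*((z-o[2])/d[:,2])[:,None]
def tri(c1,p1,c2,p2):
    out=[]
    for a,b in zip(np.reshape(p1,(-1,2)),np.reshape(p2,(-1,2))):
        o1,d1=rays(c1,a);o2,d2=rays(c2,b);d1=d1[0];d2=d2[0]
        s,t=np.linalg.lstsq(np.c_[d1,-d2],o2-o1,rcond=None)[0]
        x,y=o1+s*d1,o2+t*d2;out.append(np.r_[(x+y)/2,np.linalg.norm(x-y)])
    return np.array(out)
def blobs(mask,roi,amin=10):
    x0,y0,x1,y1=roi;m=np.zeros(mask.shape,np.uint8);m[y0:y1,x0:x1]=mask[y0:y1,x0:x1]*255
    cs,_=cv2.findContours(m,cv2.RETR_EXTERNAL,cv2.CHAIN_APPROX_NONE)
    return sorted([c for c in cs if cv2.contourArea(c)>amin],key=cv2.contourArea,reverse=True)
def cen(c):
    m=cv2.moments(c);return np.array([m["m10"]/m["m00"],m["m01"]/m["m00"]])
def load(n): return dict(np.load(f"pics/{n}.npz"))
E
python3 - <<'E'
from h import *
S,T=load("scene0"),load("top0")
gS,gT=[c["img"].astype(int).min(2) for c in (S,T)]
print(gT[170:196,344:366:2]); print(gS[268:292,210:240:2])
ptsT=blobs(gT<90,(135,195,165,240)); ptsS=blobs(gS<90,(270,132,306,154))
rt=cv2.minAreaRect(ptsT[0]);rs=cv2.minAreaRect(ptsS[0]);print(len(ptsT),rt,rs)
print("slot",tri(T,cen(ptsT[0]),S,cen(ptsS[0])))
q=cv2.boxPoints(rt);w=onz(T,q,.046);print(w.round(4),np.linalg.norm(np.diff(w,axis=0),axis=1))
E
```

```text
[[ 42  42  41  41  44  93 126 131  83  43  42]
 [ 41  42  42  43  51 131 183 179 123  43  41]
 [ 42  46  56  61  68 138 196 193 150  44  41]
 [ 44  67  98 104  92 131 193 195 154  46  42]
 [ 55 106 140 143 111 119 189 195 156  52  41]
 [ 64 138 153 152 119 108 185 196 164  61  41]
 [ 61 144 154 152 122 103 183 197 173  74  42]
 [ 59 144 155 153 128 103 182 198 185  86  42]
 [ 58 140 155 153 127 101 173 198 187  89  41]
 [ 53 126 154 145 114  99 160 198 188  97  42]
 [ 49 113 150 128 102  99 148 198 189 111  43]
 [ 45 103 138  96  97 100 141 197 193 130  43]
 [ 43 100 122  79  94  99 138 197 196 150  45]
 [ 43  96 109  77  85  93 133 194 196 152  46]
 [ 43  83 105  78  80  90 121 190 197 156  51]
 [ 42  71 116  86  84  94 110 186 198 160  58]
 [ 42  64 132 110 105 110 104 180 195 152  56]
 [ 42  60 142 138 134 126  99 157 169 122  47]
 [ 42  58 140 152 149 136  99 107 105  74  43]
 [ 42  56 128 155 153 144 109  67  54  44  42]
 [ 43  50 116 156 153 150 122  50  43  42  41]
 [ 42  47 107 156 153 152 126  45  42  42  41]
 [ 43  44 104 155 154 149 123  45  42  41  42]
 [ 42  44 100 152 1
[... 1342 characters left out ...]
 70 118 129 111 122 127  98  49  47  47]
 [ 49  48  47  48  48  64 101 106 101  85  97  72  49  48  48]
 [ 50  47  48  54  57  58 102 102  99  76  59  51  49  48  50]
 [ 48  47  46  95 113  78 100 102 100  80  50  50  47  48  46]
 [ 51  48  52 140 178 156 104 102 101  80  48  47  50  49  48]]
1 ((148.61386108398438, 217.13861083984375), (25.074939727783203, 11.542431831359863), 84.2894058227539) ((286.8823547363281, 142.9705810546875), (20.130456924438477, 4.850712299346924), 14.03624439239502)
slot [[5.39240775e-01 1.74118976e-01 4.19976115e-02 2.49176380e-04]]
[[0.5635 0.1892 0.046 ]
 [0.5666 0.1649 0.046 ]
 [0.5146 0.1571 0.046 ]
 [0.5114 0.1813 0.046 ]] [0.02452073 0.05259962 0.024385  ]
```

Run:
```python
from h import *
S,T=load("scene0"),load("top0")
gS,gT=[c["img"].astype(int).min(2) for c in (S,T)]
def up(g,f=8): return cv2.resize(g.astype(np.uint8),None,fx=f,fy=f,interpolation=cv2.INTER_LINEAR)
def meas(g,op,roi):
    f=8;u=up(g);b=blobs(op(u),[v*f for v in roi],200)[0]
    r=cv2.minAreaRect(b);return (cen(b)+.5)/f-.5,(cv2.boxPoints(r)+.5)/f-.5
def rep(name,opT,roiT,opS,roiS,z):
    cT,bT=meas(gT,opT,roiT);cS,bS=meas(gS,opS,roiS)
    p=tri(T,cT,S,cS)[0];w=onz(T,bT,z);e=np.diff(w,axis=0)[:2]
    l=np.linalg.norm(e,axis=1);k=e[l.argmax()]
    print(name,cT.round(1),cS.round(1),p.round(4),"sizes",l.round(4),"ang",np.degrees(np.arctan2(k[1],k[0])).round(1),"onz",onz(T,cT,z)[0].round(4))
rep("head",lambda u:u>140,(351,165,368,195),lambda u:u>180,(205,262,240,282),.09)
rep("slot",lambda u:u<130,(135,195,165,240),lambda u:u<130,(270,132,306,154),.046)
rep("round",lambda u:u>165,(335,255,350,285),lambda u:u>180,(140,210,175,245),.09)
```

```text
head [358.4 178.7] [222.6 275.6] [ 6.262e-01 -2.570e-01  8.700e-02  1.000e-04] sizes [0.0124 0.0359] ang -168.9 onz [ 0.6258 -0.2563  0.09  ]
slot [148.6 217.1] [286.7 142.7] [5.393e-01 1.737e-01 4.320e-02 1.000e-04] sizes [0.0273 0.0554] ang -171.4 onz [0.5392 0.1731 0.046 ]
round [340.2 268.4] [155.8 223.8] [ 4.453e-01 -2.217e-01  8.690e-02  2.000e-04] sizes [0.0336 0.0099] ang -16.2 onz [ 0.4455 -0.221   0.09  ]
```

Two-view heights check out (head top 87 mm vs 90, slot 43 mm vs 46), as do the sizes (36x12; 55x27 with edge blur). I'll refine both with the wrist camera, key first.

```bash
cat >> h.py <<'E'
def Rdown(yaw,flip=1):
    # tool x along key x (yaw deg), z down
    a=np.radians(yaw);x=np.array([np.cos(a),np.sin(a),0]);z=np.array([0,0,-1.]);return np.c_[x,np.cross(z,x),z]
E
python3 - <<'E'
from rig import r,fingers,cams
from h import *
for yk in (11.1,191.1):
    for pos,yaw in (([.626,-.2565,.2],yk),([.626,-.2565,.057],yk),([.539,.173,.18],yk-2.5),([.539,.173,.075],yk-2.5),([.539,.173,.075],yk-2.5+90),([.539,.173,.075],yk-2.5-90)):
        q=r.inverse_kinematics(pos,Rdown(yaw));print(yk,yaw,None if q is None else np.round(q,1))
print(r.get_state()["orientation"].round(2) if hasattr(r.get_state()["orientation"],'round') else r.get_state()["orientation"])
E
```

```text
11.1 11.1 [ -9.1  29.9  24.5   0.  -84.6 110.2]
11.1 11.1 [ -9.1  34.   10.4   0.  -66.4 110.2]
11.1 8.6 [ 33.6  17.6   2.7   0.  -75.2  65. ]
11.1 8.6 [ 33.6  21.9  -7.1   0.  -61.   65. ]
11.1 98.6 [ 33.6  21.9  -7.1   0.  -61.  155. ]
11.1 -81.4 [ 33.6  21.9  -7.1   0.  -61.  -25. ]
191.1 191.1 [ -9.1  29.9  24.5   0.  -84.6 -69.8]
191.1 191.1 [ -9.1  34.   10.4   0.  -66.4 -69.8]
191.1 188.6 [  33.6   17.6    2.7    0.   -75.2 -115. ]
191.1 188.6 [  33.6   21.9   -7.1    0.   -61.  -115. ]
191.1 278.6 [ 33.6  21.9  -7.1   0.  -61.  -25. ]
191.1 98.6 [ 33.6  21.9  -7.1   0.  -61.  155. ]
[[-0.9  -0.44 -0.  ]
 [-0.44  0.9   0.  ]
 [ 0.    0.   -1.  ]]
```

Run:
```python
from rig import r,fingers,cams
from h import *
r.goto([.626,-.2565,.21],Rdown(11.1))
for i,p in enumerate([[.626,-.2565,.21],[.626,-.2165,.21]]):
    if i: r.move_l(p,.15)
    c=cams.capture("wrist");cv2.imwrite(f"pics/wk{i}.png",c["img"][:,:,::-1]);np.savez(f"pics/wk{i}.npz",**c)
print(r.get_state()["t"])
```

```text
2.575
```

View pics/wk0.png

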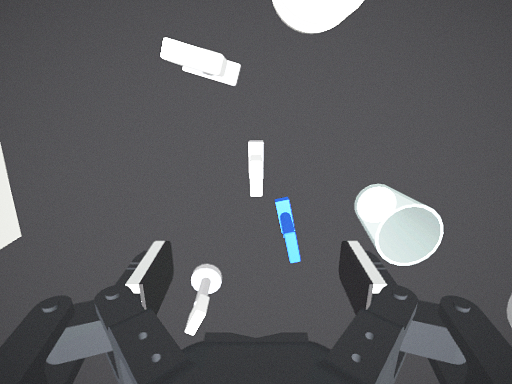

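View pics/wk1.png

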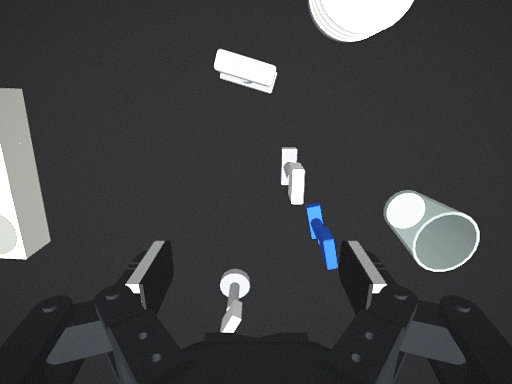

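Run:
```python
from h import *
a,b=load("wk0")["img"],load("wk1")["img"]
print(a[138:200:3,246:268:2].astype(int).min(2)); print(b[145:208:3,278:308:2].astype(int).min(2))
```

```text
[[ 88  83  86  86  84  85  92  90  84  88  89]
 [ 84 156 212 209 212 207 212 208 209  85  91]
 [ 91 255 255 255 255 255 255 255 255  84  91]
 [ 85 255 255 255 255 255 255 255 255  83  86]
 [ 86 254 255 255 255 255 255 255 255  88  88]
 [ 88 240 255 255 255 255 255 255 255  87  89]
 [ 86 234 250 239 241 241 241 240 255  88  94]
 [ 85 185 249 239 241 242 241 242 255  82  87]
 [ 89 176 255 255 255 255 255 255 255  75  91]
 [ 86 171 255 255 255 255 255 255 255  85  90]
 [ 85 166 255 255 255 255 255 255 255  79  90]
 [ 90 162 255 255 255 255 255 255 255  78  87]
 [ 89  95 255 255 255 255 255 255 255  81  87]
 [ 91  81 255 255 255 255 255 255 255  80  88]
 [ 88  86 255 255 255 255 255 255 250  82  85]
 [ 85  83 255 255 255 255 255 255 250  83  91]
 [ 90  80 255 255 255 255 255 255 249  86  87]
 [ 91  82 255 255 255 255 255 255 248  84  92]
 [ 93  86 255 255 255 255 255 255 249  87  90]
 [ 87  87 255 255 255 255 255 255 207  88  86]
 [ 86  87  85  87  84  85  84  86  91  90  88]]
[[ 46  49  48  54  54  52  56  50  49  53  50  53  60  54  51]
 [ 61  48 125 154 153 153 156 152 163 103  53  52
[... 511 characters left out ...]
3  47]
 [ 50  53 249 250 131 216 155 255 255 255 255 255 255 172  50]
 [ 57  74 249 248 234 228 156 255 255 255 255 255 255 150  55]
 [ 51  70 249 247 246 231 151 255 255 255 255 255 255 161  51]
 [ 53  42 255 255 255 206 152 255 255 255 255 255 255 156  53]
 [ 52  51  54  49  55 122 155 255 255 255 255 255 255 109  46]
 [ 52  50  51  54  53 149 159 255 255 255 255 255 255  93  51]
 [ 52  51  51  55  52 147 157 255 255 255 255 255 255  75  55]
 [ 51  57  53  54  55  42 151 255 255 255 255 255 255  47  57]
 [ 53  54  54  58  55  47 143 255 255 255 255 255 255  38  55]
 [ 57  53  50  53  52  55  45 255 255 255 255 255 255  46  52]
 [ 53  52  59  53  50  52  52  44  38  39  38  42  47  48  31]]
```

Run:
```python
from h import *
A,B=load("wk0"),load("wk1");res=[]
for c,roi in ((A,(240,160,272,205)),(B,(290,166,312,210))):
    g=c["img"].min(2);b=blobs(g>=247,roi,100)[0];r=cv2.minAreaRect(b)
    w=onz(c,cv2.boxPoints(r),.09);e=np.diff(w,axis=0)[:2];l=np.linalg.norm(e,axis=1);k=e[l.argmax()]
    print(cen(b).round(1),l.round(4),np.degrees(np.arctan2(k[1],k[0])).round(1),onz(c,[cen(b)],.09).round(4));res.append(cen(b))
print(tri(A,res[0],B,res[1]).round(4))
A,B=A["img"],B["img"]
# blue key
for n in("wk0","wk1"):
    c=load(n);h=cv2.cvtColor(c["img"],cv2.COLOR_RGB2HSV);m=(h[...,0]>95)&(h[...,0]<130)&(h[...,1]>150)
    b=blobs(m,(200,150,400,300),50)[0];print("blue",onz(c,cv2.boxPoints(cv2.minAreaRect(b)),.09).round(3).tolist())
```

```text
[255.7 177.6] [0.012  0.0352] -168.6 [[ 0.63   -0.2553  0.09  ]]
[297.3 185.9] [0.0343 0.0112] 11.2 [[ 0.6298 -0.2547  0.09  ]]
[[ 6.287e-01 -2.555e-01  8.600e-02  2.000e-04]]
blue [[0.598, -0.283, 0.09], [0.604, -0.296, 0.09], [0.574, -0.309, 0.09], [0.568, -0.295, 0.09]]
blue [[0.609, -0.262, 0.09], [0.62, -0.277, 0.09], [0.555, -0.323, 0.09], [0.542, -0.307, 0.09]]
```

Both wrist views agree with the fixed cameras to about 4 mm: head top at (0.630, -0.255), z 0.086, 35x12, yaw 11.2°. I'll grasp it now.

Run:
```python
from rig import r,fingers,cams
from h import *
fingers.command_gripper(.05)
R=Rdown(11.2)
r.move_l([.6295,-.2552,.15],.2,ori=R)
print(r.move_l([.6295,-.2552,.055],.08,contact_N=8),r.get_state()["tool_pos"].round(4))
fingers.command_gripper(.0)
s=r.get_state();print("w",s["width"],s["wrist_force"],s["tool_pos"].round(4))
r.move_l([.6295,-.2552,.175],.12)
s=r.get_state();print("w",s["width"],s["wrist_force"],s["t"])
for n in("scene","wrist"):
    c=cams.capture(n);cv2.imwrite(f"pics/g_{n}.png",c["img"][:,:,::-1]);np.savez(f"pics/g_{n}.npz",**c)
```

```text
False [ 0.63   -0.2554  0.0558]
w 0.01123810329451223 [ 0.38711293 -0.2770732   0.37183125] [ 0.6297 -0.2554  0.0554]
w 0.011128757095899536 [-0.15004945 -0.09851612 -1.61034164] 6.4333
```

View pics/g_scene.png

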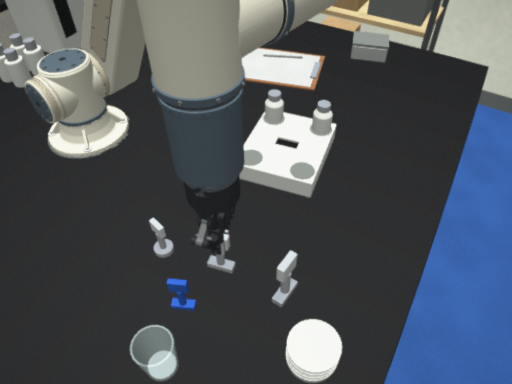

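View pics/g_wrist.png

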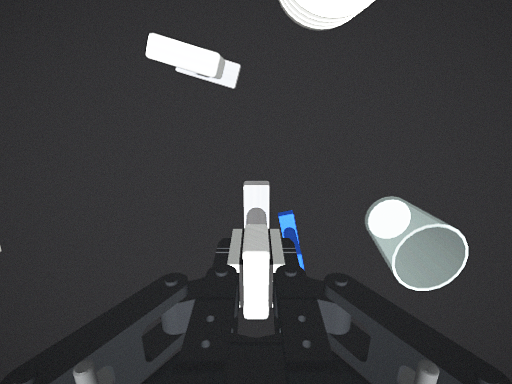

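The key is held, width 11.1 mm and 1.6 N of weight. The wrist view shows it upright between the pads, foot end near (256,190) and paddle top near (256,285). Next I'll measure the key's offset in the hand from the foot's far end, then move over the slot and take two wrist views.

Run:
```python
from rig import r,fingers,cams
from h import *
c=load("g_wrist");g=c["img"].min(2)
print(g[176:215:2,256], g[195,238:276])
tcp=np.array([.6295,-.2552]);a=np.radians(11.2);ax=np.array([[np.cos(a),np.sin(a)],[-np.sin(a),np.cos(a)]])
print("head edges along tool x",[(v,int(g[v,256])) for v in range(222,325,6)])
zf=.175-.055+.012
for px,z in (((256,181.5),zf-.012),((256,185),zf),((243.5,195),zf),((270,195),zf),((256,318),zf+.078),((256,256),zf+.078)):
    print(px,(ax@(onz(c,[px],z)[0][:2]-tcp)).round(4))
R=Rdown(8.6)
r.goto([.539,.173,.175],R) if False else None
r.move_l([.61,-.1,.2],.3); r.goto([.539,.133,.2],R)
for i,p in enumerate([[.539,.133,.2],[.509,.113,.2]]):
    if i: r.move_l(p,.15)
    c=cams.capture("wrist");cv2.imwrite(f"pics/ws{i}.png",c["img"][:,:,::-1]);np.savez(f"pics/ws{i}.npz",**c)
s=r.get_state();print(s["t"],s["width"])
```

```text
[ 56  58  68 135 133 249 247 246 246 247 247 247 247 246 246 250 131 140
 138 145] [ 56  58  55  58  44 169 246 249 249 248 247 247 246 246 248 248 249 248
 246 246 245 246 248 247 245 244 246 246 245 248 255 143  56  55  54  51
  57  55]
head edges along tool x [(222, 136), (228, 183), (234, 181), (240, 171), (246, 183), (252, 254), (258, 255), (264, 255), (270, 255), (276, 255), (282, 255), (288, 255), (294, 255), (300, 255), (306, 255), (312, 255), (318, 255), (324, 54)]
(256, 181.5) [0.0206 0.0011]
(256, 185) [0.0219 0.0011]
(243.5, 195) [0.0148 0.0095]
(270, 195) [ 0.0149 -0.0083]
(256, 318) [-0.0159  0.001 ]
(256, 256) [0.0161 0.001 ]
8.6583 0.011440786605142191
```

View pics/ws0.png

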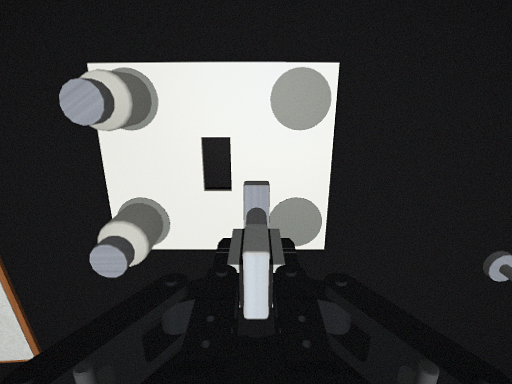

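View pics/ws1.png

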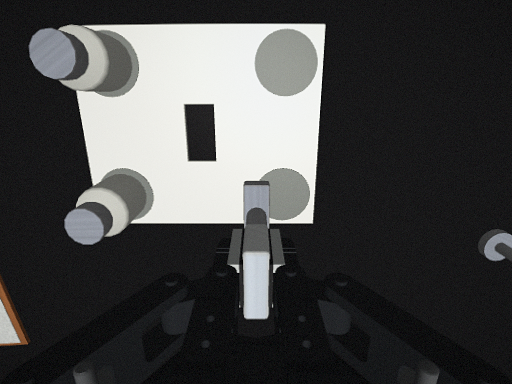

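Run:
```python
from h import *
A,B=load("ws0"),load("ws1")
o=[cv2.resize(c["img"][y0:y0+80,x0:x0+56,::-1],None,fx=7,fy=7,interpolation=cv2.INTER_NEAREST) for c,x0,y0 in((A,188,124),(B,172,92))]
cv2.imwrite("pics/slotz.png",np.hstack(o))
g=A["img"].min(2).astype(int);print(g[160,196:240]);print(g[130:200,218])
```

```text
[237 235 236 235 237 245 153  44  23  32  27  33  27  31  26  31  32  22
  30  32  34  30  35  33  29  34  35  31  37  30  33  31  26  27  68 242
 242 239 237 239 239 239 238 238]
[240 239 240 240 240 241 254  92  29  29  36  34  31  35  33  32  32  35
  31  30  36  27  33  31  34  29  34  28  33  31  35  30  29  33  28  34
  34  30  32  21  33  31  34  31  28  31  28  25  30  33  25  29  28  27
  28  27  28   8   1  48  98 219 239 236 236 235 235 234 236 233]
```

View pics/slotz.png

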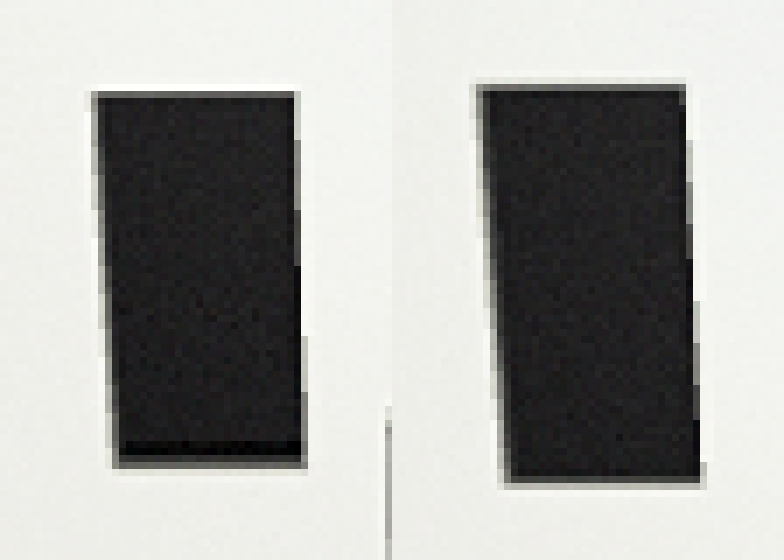

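The slot's mouth edges are clean in both views, at about (201..231, 137..190) in ws0 and (184..216, 104..161) in ws1. I'll fit its corners and triangulate.

Run:
```python
from h import *
Q=[]
for n,roi in (("ws0",(190,125,240,205)),("ws1",(172,92,226,172))):
    c=load(n);f=8;u=cv2.resize(c["img"].min(2),None,fx=f,fy=f,interpolation=cv2.INTER_LINEAR)
    b=blobs(u<140,[v*f for v in roi],1000)[0]
    q=cv2.approxPolyDP(b,60,True).reshape(-1,2);q=(q+.5)/f-.5;q=q[np.lexsort((q[:,0],q[:,1]>q[:,1].mean()))]
    print(n,q.round(1).tolist())
    w=onz(c,q,.046);print(w[:,:2].round(4).tolist(),"c",w.mean(0).round(4))
    print("len",np.linalg.norm(w[2]-w[0]),np.linalg.norm(w[3]-w[1]),"wid",np.linalg.norm(w[1]-w[0]),np.linalg.norm(w[3]-w[2]))
    e=(w[0]+w[1]-w[2]-w[3]);print("ang",np.degrees(np.arctan2(e[1],e[0])));Q.append((c,q))
print(tri(Q[0][0],Q[0][1],Q[1][0],Q[1][1]).round(4))
```

```text
ws0 [[201.1, 137.4], [228.9, 136.7], [204.2, 190.2], [231.1, 190.1]]
[[0.5678, 0.1932], [0.5728, 0.1653], [0.5119, 0.1847], [0.5163, 0.1561]] c [0.5422 0.1748 0.046 ]
len 0.05660336818195307 0.05718623253329409 wid 0.028366588894725216 0.028926129280491344
ang 8.940991371487504
ws1 [[184.1, 104.1], [213.2, 103.9], [187.8, 160.2], [215.2, 160.6]]
[[0.5679, 0.1929], [0.5722, 0.1645], [0.512, 0.1848], [0.5158, 0.1565]] c [0.542  0.1747 0.046 ]
len 0.056499959935489986 0.05695933503460582 wid 0.028722142335992615 0.028572814354620262
ang 8.163670958888723
[[5.678e-01 1.932e-01 4.550e-02 3.000e-04]
 [5.717e-01 1.656e-01 3.890e-02 3.000e-04]
 [5.125e-01 1.845e-01 4.770e-02 0.000e+00]
 [5.157e-01 1.564e-01 4.490e-02 6.000e-04]]
```

Slot centre is (0.542, 0.1747), yaw 8.6°, height about 44 mm, mouth 57x28.7, all as they should be. I'll hover just above it and check alignment.

Run:
```python
from rig import r,fingers,cams
from h import *
R=Rdown(8.6)
r.move_l([.5427,.1740,.2],.15,ori=R)
r.move_l([.5427,.1740,.112],.1,contact_N=8)
for n in("scene","wrist"):
    c=cams.capture(n);cv2.imwrite(f"pics/h_{n}.png",c["img"][:,:,::-1])
s=r.get_state();print(s["t"],s["tool_pos"].round(4),s["width"])
a=cv2.imread("pics/h_scene.png")[90:170,240:340];cv2.imwrite("pics/h_scenez.png",cv2.resize(a,None,fx=6,fy=6,interpolation=cv2.INTER_CUBIC))
```

```text
10.4083 [0.5432 0.1742 0.1128] 0.01115751377985113
```

View pics/h_wrist.png

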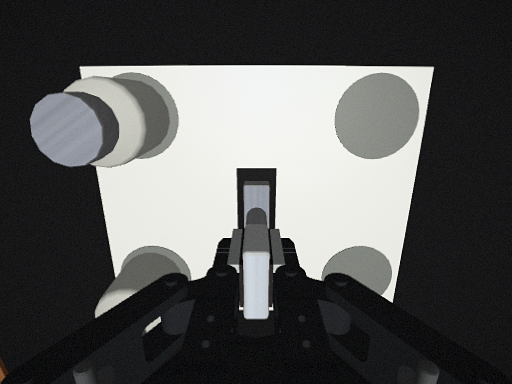

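View pics/h_scenez.png

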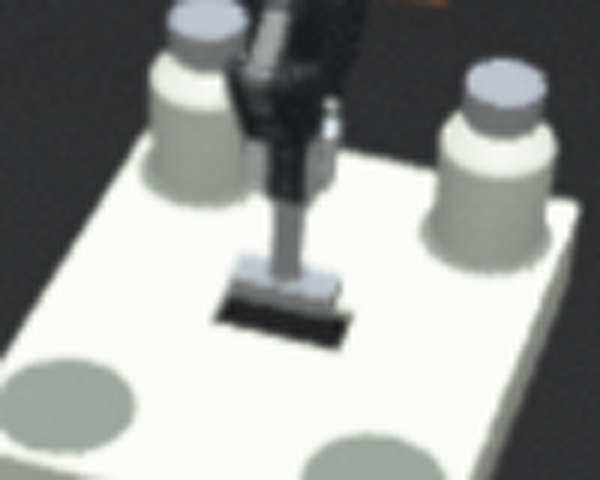

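In the wrist view the foot (cols 243..270) is centred in the slot mouth (cols 237..276). Lowering, then twisting.

Run:
```python
from rig import r,fingers,cams
from h import *
hit=r.move_l([.5427,.1740,.071],.05,contact_N=6)
s=r.get_state();print(hit,s["t"],s["tool_pos"].round(4),s["width"],np.round(s["wrist_force"],1))
r.sleep(.2)
c=cams.capture("wrist");cv2.imwrite("pics/i_wrist.png",c["img"][:,:,::-1])
```

```text
True 11.1333 [0.5422 0.1735 0.0733] 0.011334091576343052 [-0.8 -0.3  2.3]
```

View pics/i_wrist.png

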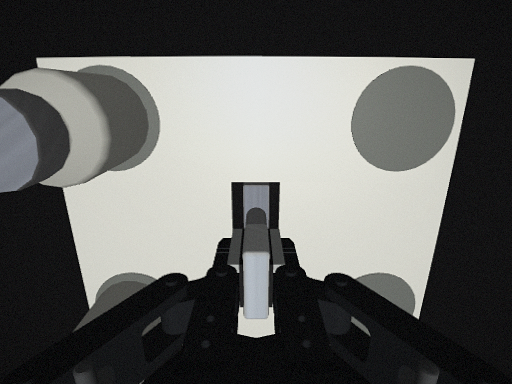

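It made contact at TCP z 0.0733, against 0.073 predicted for standing on the floor. Now I'll lift 3 mm, twist −90°, and set it down.

Run:
```python
from rig import r,fingers,cams
from h import *
r.move_l([.5424,.1740,.0765],.03,contact_N=15)
q=list(r.inverse_kinematics([.5424,.1740,.0765],Rdown(8.6)));q2=list(r.inverse_kinematics([.5424,.1740,.0765],Rdown(-81.4)));print(np.round(q,1),np.round(q2,1))
for k in (1/3,2/3,1):
    r.set_joints(list(np.array(q)+(np.array(q2)-q)*k))
    s=r.get_state();print(s["t"],s["width"],np.round(s["wrist_force"],1),np.round(s["torque"],2))
hit=r.move_l([.5424,.1740,.071],.02,contact_N=5)
s=r.get_state();print(hit,s["t"],s["tool_pos"].round(4),s["width"],np.round(s["wrist_force"],1))
c=cams.capture("wrist");cv2.imwrite("pics/j_wrist.png",c["img"][:,:,::-1])
```

```text
[ 33.5  22.2  -6.4   0.  -61.4  65.1] [ 33.5  22.2  -6.4   0.  -61.4 -24.9]
12.2417 0.01139566202212282 [ 0.3 -0.1 -0.6] [-0.   -0.06  0.01]
12.8083 0.011110001820147285 [-0.2 -0.4 -1. ] [-0.   -0.05 -0.01]
13.375 0.011312877877460987 [-0.5 -0.4 -0.4] [-0.01  0.04  0.01]
True 13.6417 [0.5429 0.1741 0.0733] 0.011085270322128906 [-0.5  0.4  3.6]
```

View pics/j_wrist.png

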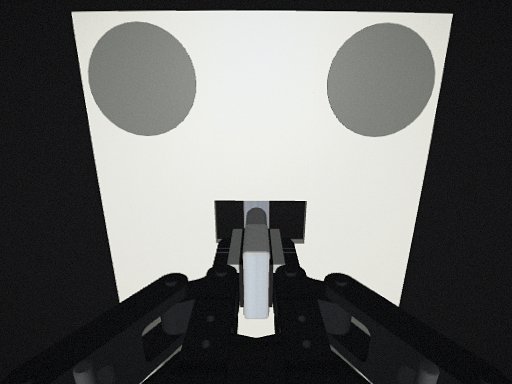

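The bar now lies square across the slot and disappears under its edge at (256,202). Releasing and retreating straight up.

Run:
```python
from rig import r,fingers,cams
from h import *
fingers.command_gripper(.04)
r.move_l([.5424,.1740,.18],.1)
c=cams.capture("wrist");cv2.imwrite("pics/e_wrist.png",c["img"][:,:,::-1]);np.savez("pics/e_wrist.npz",**c)
r.move_l([.45,-.02,.26],.25)
for n in("scene","top"):
    c=cams.capture(n);cv2.imwrite(f"pics/e_{n}.png",c["img"][:,:,::-1]);np.savez(f"pics/e_{n}.npz",**c)
s=r.get_state();print(s["t"],s["width"],np.round(s["wrist_force"],1))
a=cv2.resize(cv2.imread("pics/e_scene.png")[80:170,240:340],(440,396),interpolation=cv2.INTER_CUBIC)
b=cv2.resize(cv2.imread("pics/e_top.png")[177:257,110:190],(356,396),interpolation=cv2.INTER_CUBIC)
cv2.imwrite("pics/e_z.png",np.hstack([a,b]))
```

```text
16.525 0.039931065342849625 [ 0.2 -0.2 -0.4]
```

View pics/e_wrist.png

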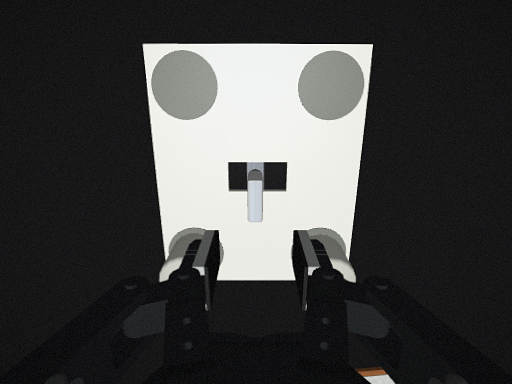

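View pics/e_z.png

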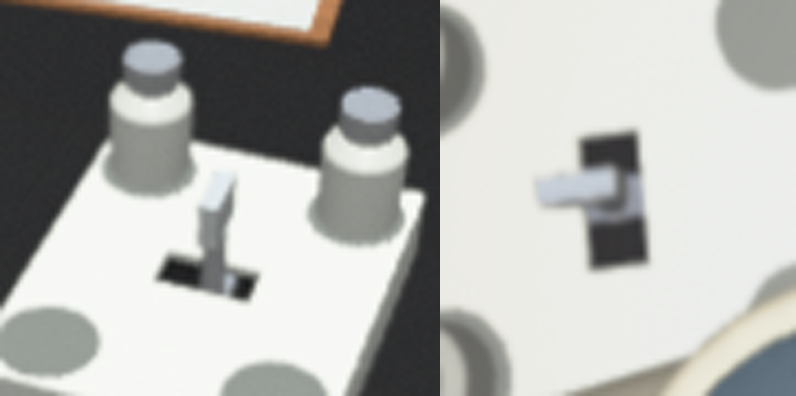

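View pics/e_scene.png

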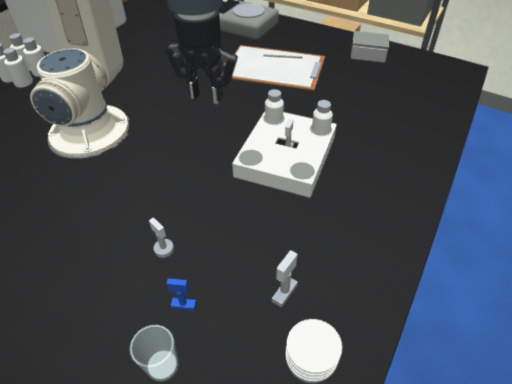

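The key stands upright in the slot with the bar across it. I'll check the head position numerically, then hand in.

Run:
```python
from rig import workorder,r
from h import *
c=load("e_wrist");i=c["img"].astype(int)
hsv=cv2.cvtColor(c["img"],cv2.COLOR_RGB2HSV);m=(i[...,2]-i[...,0]>8)&(i.min(2)>120)
b=blobs(m,(235,177,275,230),100)[0];q=cv2.boxPoints(cv2.minAreaRect(b));w=onz(c,q,.108)
e=np.diff(w,axis=0)[:2];l=np.linalg.norm(e,axis=1);k=e[l.argmax()]
print(cen(b).round(1),onz(c,[cen(b)],.108).round(4),l.round(4),np.degrees(np.arctan2(k[1],k[0])).round(1))
workorder.finish_job();print(r.get_state()["t"])
```

```text
[254.6 201.3] [[0.5437 0.1773 0.108 ]] [0.0092 0.0328] 99.0
the job is handed in; nothing more can be done
the job is handed in; nothing more can be done
```

The small grey T-bar key is fitted in the tray's slot with its bar square across it, and the job was handed in after about 17 s on the robot's clock. No verdict is reported, so the checks below are my own.

I picked the small grey key over the blue one and the larger grey one. Its foot went in lengthwise until it touched the floor, at tool height 73.3 mm against 73 mm expected. I lifted it 3 mm, twisted it −90°, set it down again at 73.3 mm, and released it.

- **Position and angle:** the last wrist view puts the paddle top about 3 mm from the slot's measured centre, assuming it stands at its full height. Its heading is 99.0° against the slot's 8.6°, so it is square to within about 0.5°.
- **Other things in the scene:** in the last scene picture the key stands upright with the gripper clear. The round-foot key, the two other keys, the bottles and the beaker are where they were.
- **Disagreements:** two-view heights came out 2–4 mm low (key top 86–87 mm against 90, slot 43–44 mm against 46). The fixed and wrist cameras differed by up to 4 mm on the key's position, so I used the wrist camera for both key and slot so that its error cancels. The paddle measured 33 x 9 mm in the last view against a true 36 x 12, because the colour mask trimmed its edges.

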